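Seal a jar in the lid press and pack it in the carton

TASK

Slide the blue carrier with the open jar along the rail until it clicks home under the lid press, then press the red plunger down to its stop so that the jar's lid is sealed, and let the plunger come all the way up. Slide the carrier back out to the loading end of the rail, then lift the sealed jar out and set it down gently, upright, in the free part of the green carton. Leave the two jars already in the carton, the mug and the brush where they are.

Things in the scene. Friction and masses are not known exactly. Their poses are not given: they have to be found in the camera images.
- press: Grey bench lid press, fixed: base 350 x 140 x 22 mm. Origin on the table under the rail's middle line, z up; x along the rail from the loading end (base end x = -195 mm, 10 mm lip) to the column (face and end stop at x = 123 mm, back at 155 mm). Rail bed at z = 22 mm; guides with keeper lips from y = +-48 to +-66 mm, tops at z = 40 mm. Brass detent roller on the +y guide at x = 4 mm.
- plunger_top (a point): Centre of the top of the plunger's red head (50 mm diameter, 18 mm thick), at x = 80, y = 0 of the press, 256 mm above the table when up, 226 mm at the stop. The spring takes 4 N at the top to 10 N at the stop, plus 4 N for the jar lid. Below it the overhead arm (50 mm wide, x = 55 to 155 mm of the press, z = 182 to 206 mm) and a rubber foot (56 mm diameter, z = 169 mm when up).
- plunger (a joint): Plunger travel in m: 0 fully up, 0.030 pressed to the stop; it springs back up when let go.
- carrier: Blue carrier, held flat by the rail lips: base 177 x 104 x 12 mm, x from -135 to +42 mm; origin at its underside below the centre of the jar nest, axes as the press's. Nest 72 mm wide, floor z = 12 mm, rim 24 mm. A brass lobe on its +y side snaps past the detent (under 10 N). Home, at the end stop: origin at x = 81 mm of the press; at the start x = -50 to -15 mm.
- tab_top (a point): Middle of the top edge of the carrier's upright yellow tab, 14 mm thick in x, 40 mm wide in y, at x = -105 mm of the carrier, from 12 to 125 mm above the carrier's underside (top 147 mm above the table). Push it on its outer face, hook it on the jar side (65 mm gap to the jar) or pinch it across its width.
- jar: Loose dark red glass jar with a paper label, 0.25 to 0.5 kg, in the carrier's nest at the start: 66 mm diameter up to 78 mm height, neck 58 mm diameter above 87 mm. Origin at the centre of its underside, z up. With its lid (65 mm diameter, 14 mm thick) it is 112 mm high open, 104 mm sealed.
- lid_top (a point): Centre of the top of the brass-coloured lid of the jar.
- lid (a joint): How far the jar's lid is pushed down on its neck in m: 0 open (raised), 0.008 fully sealed; it stays where it is put.
- crate: Green carton, fixed, open at the top, 180 (x) x 260 (y) x 60 mm high, walls and floor 5 mm thick; origin at the centre of its underside, z up. The two packed jars stand at its -y end; the free part is the +y half (for instance around x = 0, y = +55 mm).
- sealed0: Sealed jar in the carton, same size as the jar (66 mm diameter, 104 mm high), origin at the centre of its underside. To be left alone.
- sealed1: Another sealed jar in the carton, same size, origin at the centre of its underside. To be left alone.
- mug: Blue mug, 76 mm diameter, 85 mm high, origin at the centre of its underside. To be left alone.
- brush: Brush lying on the table, origin at its underside. To be left alone.
Not all that is in view belongs to the job. What is meant by the carrier is not white, and is the larger of those in its own colour.

How it is judged:
By the outcome, as a careful person would: the job done as asked, in the order asked, and still so for the second after the job is handed in, with the robot touching nothing.
It also fails if it takes over 72 s, if anything falls off the work surface, if the arm or the gripper's body presses on something with over 40 N, if the wrist force passes 120 N, or if a joint passes its speed limit or range.

ROBOT

A 6-joint arm with a two-finger parallel gripper is mounted at the origin on the work surface. World frame = base frame: x ahead of the robot, y to its left, z up, the work surface at z = 0. Lengths are in m, angles in rad, forces in N, time in s.
With the tool pointing down it reaches from about 0.375 to 0.825 m from the base axis. Payload 5.5 kg.
Tool frame: the origin (TCP) lies on the centre line of the jaws, within the pads' length; the fingertips stand 11 mm ahead of it and the grasp point (between the pads) lies 8 mm behind it; z points along the fingers, y is the line along which they close (so a half turn about z gives the same grasp; the last joint's range is limited). The gripper opens to 85 mm and grips with 20 to 120 N. Pads are 22 mm wide; open, the fingers measure 114 mm over their backs; the gripper's body (76 mm by 85 mm) begins 54 mm behind the grasp point. The pads swing forward as they close: fully open they stand 13 mm farther back than shut.
Start: joints at [-1.253, 0.314, -0.047, 1.21, 0, 1.571], TCP at [0.187, -0.57, 0.22] pointing down, gripper open.
Joint ranges: [-2.67, 2.67], [-0.69, 1.73], [-1.03, 1.25], [-2.08, 2.16], [-1.42, 1.45], [-3.14, 3.14]. Speed limits (rad/s): [2.39, 2.39, 3.01, 3.14, 3.14, 3.14].

INTERFACE

Orientations are given as a unit quaternion [x, y, z, w].
In Python, from cell import readout, eyes, hand_in gives the robot as it stands.
- The arm moves only by the shell command python3 -m pendant 'ROWS'. ROWS is JSON, a list that holds one entry, the list of rows, each a list of 5 numbers: the shift along the tool's x, y, z in cm, then the turn about the tool's z in rad, then the finger opening in cm, from 0 to 8.54. A call has 1 to 20 rows; each row shifts and turns the commanded pose from where the row before left it, along the tool's axes as they then stand; what a row does not reach is not made up. A row lasts 1/8 s, in which the tool goes at most 62.5 mm and 10.7 degrees, less where a joint would pass 70% of its speed; a pose out of reach is approached as far as the arm can. A call with a gripper value outside its range is refused whole. The fingers move at their own pace and stop on an object; the grip force is fixed at half the most. Time passes only in rows, so rows that do not move let the fingers close. It gives the time, the measured TCP pose, the force, the opening and the grip force at its end, in the units of the state.
- readout.sense(): the state, without advancing time (a new reading comes with each control period).
- eyes.snapshot(name): name is "side" or "top" or "wrist"; returns the picture (480x640x3 uint8, red, green, blue); there is no depth.
- eyes.camera_info(name): a dict with "fov_y" (degrees; the focal length in pixels is half the picture's height over the tangent of half this angle, whatever the lens; pixels are square), "cx", "cy" (the principal point, pixels), "extrinsics" (4x4, takes a point from camera to world coordinates); the wrist camera has in their place "T_tool_cam" (4x4, takes a point from camera to tool coordinates, whose origin is the TCP and whose axes are the flange's). Camera axes: x right, y down, z forward; pixel columns grow to the right and rows downward; lengths in m; the calibration is good to about 2 mm. The wrist camera is an equidistant fisheye: a pixel r from the principal point sees the ray r / f radians off the axis. A picture is of the moment at which its call begins: read the wrist's pose just before it. camera_info takes no time and is no camera call.
- hand_in(): hands the job in; it is judged then, once.
The state is a dict: "time_s": time; "joint_pos": joint angles; "qd": joint speeds; "joint_efforts": joint torques, N m; "eef_pos": TCP position; "eef_rot": TCP orientation; "wrist_force": force on the tool from outside, world axes, zero at the start; "torque": the same for the moment, N m; "width": opening from 0.0 (shut) to 1.0 (fully open); "gripper_force": force on a finger pad.
Only numpy, scipy, OpenCV 4.12 (cv2) and the standard library are available. Lean on these libraries where they do the work, as an engineer would, in place of code of your own. Each camera call takes 0.05 s, during which the arm holds its last target. There are 200 camera calls.

## Working session

There is one attempt and no reset: what is moved stays moved. The work goes in short steps, Python scripts to look and compute and a shell command to move; the robot and the scene stay as the last step left them, time stands still between calls to the robot, and variables do not carry over. Pictures are saved under pics/ and viewed, at most 10 in all, crops included, and the job is handed in when it is done.

```bash
mkdir -p pics; cat > h.py <<'E'
import numpy as np, cv2
from cell import readout, eyes
E
python3 - <<'E'
from h import *
print(readout.sense())
for n in ("side","top"):
    im=eyes.snapshot(n); cv2.imwrite(f"pics/{n}0.png",im[:,:,::-1]); i=eyes.camera_info(n); print(n,i)
print(eyes.camera_info("wrist"))
E
```

```text
{'time_s': 0.0, 'joint_pos': array([-1.25300600e+00,  3.14195282e-01, -4.80786941e-02,  1.21021478e+00,
        1.27193140e-06,  1.57080188e+00]), 'qd': array([-0.00079714,  0.00064815,  0.0008346 , -0.00066179, -0.00054812,
       -0.00046707]), 'joint_efforts': array([-1.49009862e-03, -5.39584959e+01,  3.39750624e+01,  1.89500127e-02,
       -4.85376313e-05,  1.33664855e-05]), 'eef_pos': array([ 0.18729286, -0.56938363,  0.21935319]), 'eef_rot': array([ 9.87402787e-01,  1.58224585e-01, -1.33268694e-04, -8.35654878e-04]), 'wrist_force': array([-0.25764072,  0.60244049, -0.73317586]), 'torque': array([ 0.02281499,  0.0093193 , -0.00109498]), 'gripper_force': 0.0, 'width': 1.0015133164619083}
side {'fov_y': 45.401522961319884, 'cx': 325.27073216686335, 'cy': 242.93072591538427, 'extrinsics': array([[-0.83794997, -0.39805735,  0.37334997, -0.06508438],
       [-0.54564484,  0.62431056, -0.55902418,  0.71637821],
       [-0.01056264, -0.67215078, -0.74033895,  1.21193016],
       [ 0.        ,  0.        ,  0.        ,  1.        ]])}
top {'fov_y': 51.3573524711135, 'cx': 319.4330659749119, 'cy': 245.49405916321825, 'extrinsics': array([[ 0.027297  , -0.98974402,  0.14022001,  0.3153825 ],
       [-0.99946884, -0.0295209 , -0.01380426, -0.0319732 ],
       [ 0.01780211, -0.13976872, -0.99002414,  1.19578051],
       [ 0.        ,  0.        ,  0.        ,  1.        ]])}
{'fov_y': 65.70646984690485, 'cx': 318.8695792459328, 'cy': 236.36064855353308, 'T_tool_cam': array([[-3.49479631e-04, -9.61451600e-01, -2.74973997e-01,
         6.89857514e-02],
       [ 9.99999905e-01, -4.07633932e-04,  1.54344406e-04,
         1.82489218e-05],
       [-2.60483407e-04, -2.74973917e-01,  9.61451651e-01,
        -1.53725251e-01],
       [ 0.00000000e+00,  0.00000000e+00,  0.00000000e+00,
         1.00000000e+00]])}
```

View pics/top0.png

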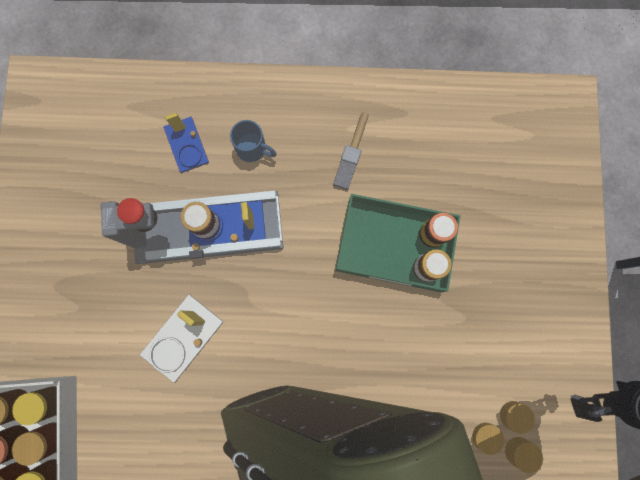

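View pics/side0.png

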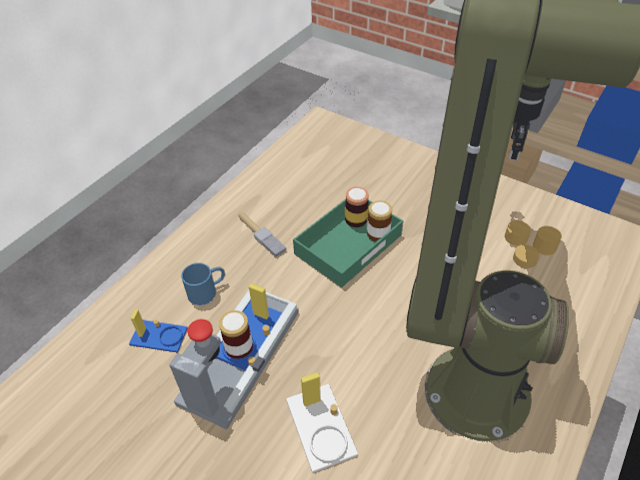

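```bash
cat >> h.py <<'E'
def ray(n,u,v):
    i=eyes.camera_info(n); f=240/np.tan(np.radians(i["fov_y"]/2)); T=i["extrinsics"]
    d=T[:3,:3]@np.array([(u-i["cx"])/f,(v-i["cy"])/f,1]); return T[:3,3],d
def onz(n,u,v,z):
    o,d=ray(n,u,v); return o+d*(z-o[2])/d[2]
def proj(n,p):
    i=eyes.camera_info(n); f=240/np.tan(np.radians(i["fov_y"]/2)); T=i["extrinsics"]
    c=T[:3,:3].T@(np.array(p)-T[:3,3]); return np.array([i["cx"]+f*c[0]/c[2],i["cy"]+f*c[1]/c[2]])
def tri(a,b):
    (o,d),(p,e)=ray("top",*a),ray("side",*b)
    s=np.linalg.lstsq(np.c_[d,-e],p-o,rcond=None)[0]; A=o+d*s[0];B=p+e*s[1]; return (A+B)/2,np.linalg.norm(A-B)
def blob(im,lo,hi,box,show=None):
    x0,y0,x1,y1=box; m=cv2.inRange(cv2.cvtColor(im[y0:y1,x0:x1].copy(),cv2.COLOR_RGB2HSV),np.array(lo),np.array(hi))
    cs=cv2.findContours(m,cv2.RETR_EXTERNAL,cv2.CHAIN_APPROX_NONE)[0]
    c=max(cs,key=cv2.contourArea)+np.array([[x0,y0]]); return c
E
python3 - <<'E'
from h import *
t=cv2.imread("pics/top0.png")[:,:,::-1]; s=cv2.imread("pics/side0.png")[:,:,::-1]
big=np.vstack([cv2.resize(t[170:310,90:290],None,fx=4,fy=4,interpolation=2)])
cv2.imwrite("pics/cropt.png",big[:,:,::-1])
cv2.imwrite("pics/crops.png",cv2.resize(s[270:430,160:310],None,fx=3.7,fy=3.7,interpolation=2)[:,:,::-1])
c=blob(t,(0,150,80),(8,255,255),(100,180,160,240)); e=cv2.fitEllipse(c); print("head",e,onz("top",*e[0],.25))
g=blob(t,(60,60,20),(95,255,200),(320,180,480,310)); h=cv2.convexHull(g); print("crate",cv2.minAreaRect(h)); 
a=cv2.approxPolyDP(h,6,True)[:,0]; print(a.tolist())
for q in a: print(onz("top",*q,.06)[:2].round(4))
y=blob(t,(20,120,80),(32,255,255),(230,190,265,240)); print("tab",cv2.minAreaRect(y))
E
```

```text
head ((129.8440704345703, 210.2257080078125), (22.897724151611328, 24.162551879882812), 69.29548645019531) [0.5068396  0.32059164 0.25      ]
crate ((398.6143493652344, 242.35159301757812), (112.84748077392578, 76.67596435546875), 11.040940284729004)
[[351, 196], [438, 212], [447, 289], [337, 268]]
[ 0.595  -0.1183]
[ 0.5633 -0.3219]
[ 0.3847 -0.3414]
[ 0.4255 -0.0894]
tab ((244.7254180908203, 210.97952270507812), (16.3869686126709, 5.251072406768799), 84.80557250976562)
```

View pics/cropt.png

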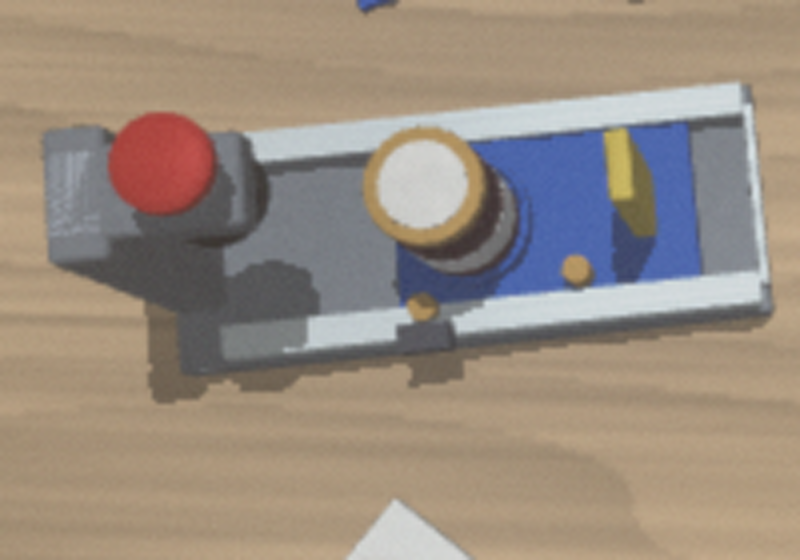

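View pics/crops.png

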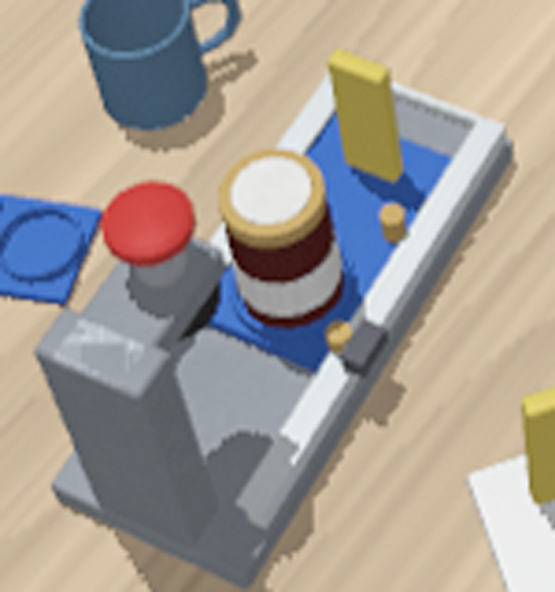

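```bash
python3 - <<'E'
from h import *
f=lambda x,y:(90+x/4,170+y/4); g=lambda x,y:(160+x/3.7,270+y/3.7)
H=onz("top",*f(162,163),.253); T=onz("top",*f(619,164),.147); L=onz("top",*f(426,187),.146)
print("head",H,onz("side",*g(149,222),.252),"\ntab",T,onz("side",*g(361,67),.147),"\nlid",L,onz("side",*g(272,192),.146))
for a,b in (((250,133),(742,84)),((252,160),(742,113)),((310,346),(760,300))):
    A=onz("top",*f(*a),.04);B=onz("top",*f(*b),.04); d=A-B; print(A,B,np.degrees(np.arctan2(d[1],d[0])))
d=H-T; print("yaw head-tab",np.degrees(np.arctan2(d[1],d[0])),np.linalg.norm(d[:2])); d=L-T; print(np.degrees(np.arctan2(d[1],d[0])),np.linalg.norm(d[:2]))
E
```

```text
head [0.50524973 0.31814526 0.253     ] [0.50114144 0.32169399 0.252     ] 
tab [0.53359451 0.11501628 0.147     ] [0.52772399 0.11740802 0.147     ] 
lid [0.51812241 0.21712089 0.146     ] [0.51533576 0.22156239 0.146     ]
[0.56770579 0.34729261 0.04      ] [0.60644265 0.05963634 0.04      ] 97.66952359537149
[0.55157038 0.34493102 0.04      ] [0.58885634 0.05893973 0.04      ] 97.42800991925418
[0.44280871 0.30342245 0.04      ] [0.4774976  0.04402476 0.04      ] 97.61689513135751
yaw head-tab 97.94380249475901 0.20509706775585848
98.61658256553947 0.10327021192902858
```

```bash
cat >> h.py <<'E'
from scipy.spatial.transform import Rotation as R
def tw(target,yaw,n):
    "constant row (cm,rad) reaching target TCP xyz with tool-x yaw (deg) in n rows"
    s=readout.sense(); p=s["eef_pos"]; X=R.from_quat(s["eef_rot"]).as_matrix()[:,0]; y0=np.arctan2(X[1],X[0])
    dy=(np.radians(yaw)-y0+np.pi)%(2*np.pi)-np.pi
    C=sum(np.array([[np.cos(a),np.sin(a)],[np.sin(a),-np.cos(a)]]) for a in y0+dy/n*np.arange(n))
    d=np.linalg.solve(C,(np.array(target)-p)[:2]); print("pos",p.round(4),"yaw",np.degrees(y0).round(2),"t",s["time_s"])
    print(n,"rows:",(d*100).round(3),((p[2]-target[2])*100/n).round(3),(-dy/n).round(4))
E
python3 -c "
from h import *
tw((.531,.116,.22),97.7,16)"
```

```text
pos [ 0.1874 -0.5694  0.2194] yaw 18.21 t 0.1
16 rows: [ 5.148 -0.715] -0.003 -0.0867
```

```bash
python3 -m pendant '[[[5.15,-0.71,0,-0.0867,8.5],[5.15,-0.71,0,-0.0867,8.5],[5.15,-0.71,0,-0.0867,8.5],[5.15,-0.71,0,-0.0867,8.5],[5.15,-0.71,0,-0.0867,8.5],[5.15,-0.71,0,-0.0867,8.5],[5.15,-0.71,0,-0.0867,8.5],[5.15,-0.71,0,-0.0867,8.5],[5.15,-0.71,0,-0.0867,8.5],[5.15,-0.71,0,-0.0867,8.5],[5.15,-0.71,0,-0.0867,8.5],[5.15,-0.71,0,-0.0867,8.5],[5.15,-0.71,0,-0.0867,8.5],[5.15,-0.71,0,-0.0867,8.5],[5.15,-0.71,0,-0.0867,8.5],[5.15,-0.71,0,-0.0867,8.5],[0,0,0,0,8.5],[0,0,0,0,8.5]]]'
python3 - <<'E'
from h import *
tw((.531,.116,.122),97.7,4)
im=eyes.snapshot("wrist"); cv2.imwrite("pics/w1.png",im[:,:,::-1])
E
```

```text
time_s: 2.35
eef_pos: [0.5317, 0.1151, 0.2199]
eef_rot: [0.658, 0.753, -0.0, 0.0]
wrist_force: [0.6, -0.6, 0.1]
width: 0.996
gripper_force: 0.0
pos [0.5317 0.1151 0.2199] yaw 97.7 t 2.35
4 rows: [ 0.024 -0.014] 2.448 -0.0
```

View pics/w1.png

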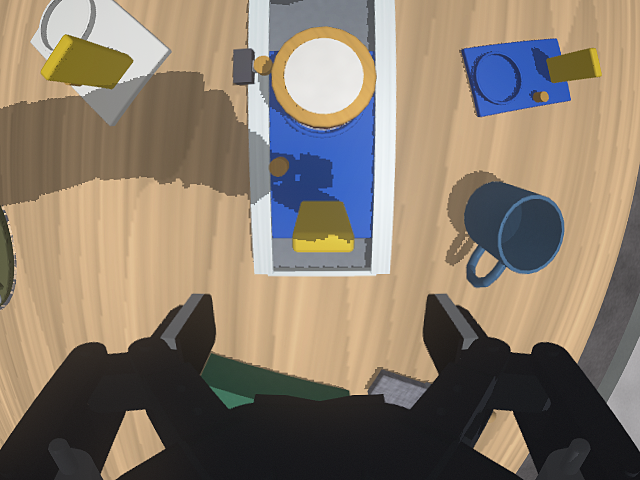

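```bash
cat >> h.py <<'E'
def wz(s,u,v,z):
    i=eyes.camera_info("wrist"); f=240/np.tan(np.radians(i["fov_y"]/2)); x,y=u-i["cx"],v-i["cy"]; r=np.hypot(x,y)+1e-9; t=r/f
    d=np.array([np.sin(t)*x/r,np.sin(t)*y/r,np.cos(t)]); T=i["T_tool_cam"]; M=R.from_quat(s["eef_rot"]).as_matrix()
    o=s["eef_pos"]+M@T[:3,3]; d=M@T[:3,:3]@d; P=o+d*(z-o[2])/d[2]; return P,M.T@(P-s["eef_pos"])
E
python3 - <<'E'
from h import *
s=readout.sense()
for n,u,v,z in (("tab",324,243,.147),("lid",324,77,.146),("railL",250,200,.04),("railR",394,200,.04),("railL",250,60,.04),("railR",395,60,.04)): 
    a,b=wz(s,u,v,z); print(n,a.round(4),(b*100).round(2))
E
```

```text
tab [0.5343 0.1151 0.147 ] [0.03 0.25 7.3 ]
lid [0.5204 0.2179 0.146 ] [10.4   0.24  7.39]
railL [0.4669 0.1148 0.04  ] [ 0.9  -6.43 18.  ]
railR [0.5985 0.1325 0.04  ] [ 0.9   6.86 17.99]
railL [0.4519 0.2426 0.04  ] [13.77 -6.22 17.99]
railR [0.5801 0.2601 0.04  ] [13.8   6.72 17.99]
```

```bash
python3 -m pendant '[[[0,0.25,2.5,0,8.5],[0,0,2.5,0,8.5],[0,0,2.5,0,8.5],[0,0,2.2,0,8.5],[0,0,0,0,3],[0,0,0,0,3],[0,0,0,0,3],[0,0,0,0,3],[0,0,0,0,3],[0,0,0,0,3]]]'
```

```text
time_s: 3.65
eef_pos: [0.5356, 0.1153, 0.1248]
eef_rot: [0.658, 0.753, 0.001, 0.001]
wrist_force: [0.0, -2.8, 6.8]
width: 0.447
gripper_force: 60.9
```

```bash
python3 -m pendant '[[[0.5,0,0,0,3],[1,0,0,0,3],[1.2,0,0,0,3],[1.2,0,0,0,3],[1.2,0,0,0,3],[1.2,0,0,0,3],[1.2,0,0,0,3],[1,0,0,0,3],[1,0,0,0,3]]]'
```

```text
time_s: 4.78
eef_pos: [0.5234, 0.209, 0.1248]
eef_rot: [0.659, 0.753, 0.0, 0.002]
wrist_force: [1.0, -4.8, 5.9]
width: 0.446
gripper_force: 60.9
```

```bash
python3 -m pendant '[[[0.5,0,0,0,3],[0.3,0,0,0,3],[0,0,0,0,3]]]'
```

```text
time_s: 5.15
eef_pos: [0.5221, 0.2162, 0.1248]
eef_rot: [0.658, 0.753, -0.0, 0.002]
wrist_force: [0.9, -7.1, 7.2]
width: 0.444
gripper_force: 61.0
```

```bash
python3 -m pendant '[[[0.3,0,0,0,3],[0.3,0,0,0,3],[0,0,0,0,3],[0,0,0,0,3]]]'; python3 - <<'E'
from h import *
cv2.imwrite("pics/w2.png",eyes.snapshot("wrist")[:,:,::-1])
E
```

```text
time_s: 5.65
eef_pos: [0.5216, 0.2168, 0.1253]
eef_rot: [0.659, 0.752, -0.003, 0.006]
wrist_force: [-0.0, -22.8, 16.4]
width: 0.443
gripper_force: 61.9
```

View pics/w2.png

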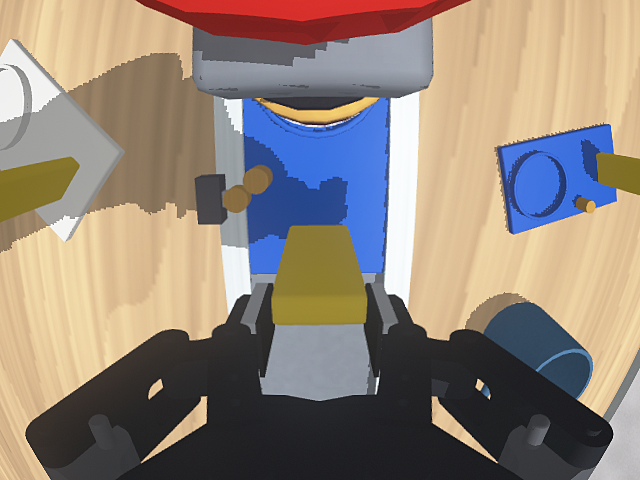

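```bash
python3 -m pendant '[[[-0.4,0,0,0,3],[0,0,0,0,7],[0,0,0,0,7],[0,0,0,0,7],[0,0,0,0,7],[0,0,-3,0,7],[0,0,-5,0,7],[0,0,-5,0,7],[0,0,-3.5,0,0],[2.5,0,-1,0,0],[3,0,0,0,0],[3,0,0,0,0],[1.8,0,0,0,0],[0,0,0,0,0],[0,0,0,0,0]]]'; python3 - <<'E'
from h import *
s=readout.sense()
im=eyes.snapshot("wrist"); cv2.imwrite("pics/w3.png",im[:,:,::-1])
t=eyes.snapshot("top"); c=blob(t,(0,150,80),(8,255,255),(100,180,160,240)); e=cv2.fitEllipse(c); print(e)
c=blob(im,(0,150,80),(8,255,255),(0,0,640,480)); print(cv2.fitEllipse(c), cv2.boundingRect(c)); print(s["eef_pos"])
E
```

```text
time_s: 7.58
eef_pos: [0.5066, 0.3211, 0.2981]
eef_rot: [0.658, 0.753, -0.0, 0.0]
wrist_force: [-0.1, -0.5, 0.2]
width: 0.002
gripper_force: 0.0
((134.52825927734375, 208.8794708251953), (13.815718650817871, 23.11203956604004), 161.8642578125)
((318.0970458984375, 252.9068603515625), (76.57608032226562, 86.26697540283203), 90.38056182861328) (276, 214, 85, 80)
[0.50663156 0.32106706 0.29811391]
```

View pics/w3.png

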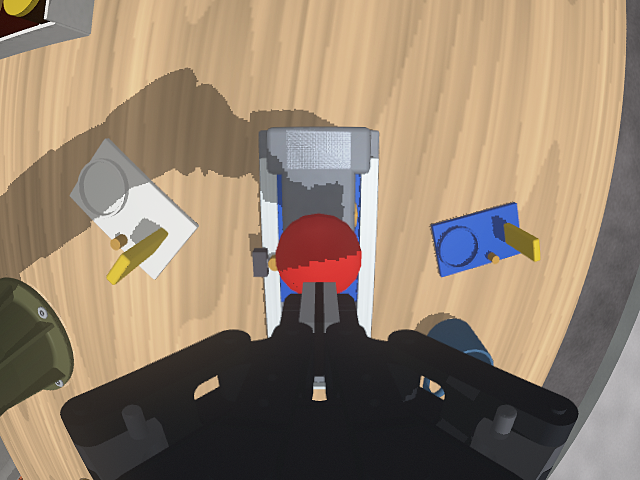

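```bash
python3 -c "
from h import *
s=readout.sense(); print(wz(s,318.5,256.5,.252))"; python3 -m pendant '[[[0,0,2,0,0],[0,0,1,0,0],[0,0,0.5,0,0],[0,0,0,0,0]]]'
```

```text
(array([0.5058229 , 0.32106098, 0.252     ]), array([ 0.00038391, -0.00092493,  0.04629413]))
time_s: 8.18
eef_pos: [0.5065, 0.3215, 0.2631]
eef_rot: [0.658, 0.753, -0.0, -0.0]
wrist_force: [-0.3, -0.2, -0.2]
width: -0.001
gripper_force: 0.0
```

Well centred. Press down in steps.

```bash
python3 -m pendant '[[[0,0,0.6,0,0],[0,0,0.6,0,0],[0,0,0.6,0,0],[0,0,0.6,0,0],[0,0,0,0,0]]]'
```

```text
time_s: 8.8
eef_pos: [0.5065, 0.3218, 0.2391]
eef_rot: [0.658, 0.753, 0.0, -0.0]
wrist_force: [-0.2, -0.2, 3.5]
width: -0.002
gripper_force: 1.6
```

```bash
python3 -m pendant '[[[0,0,0.5,0,0],[0,0,0.3,0,0],[0,0,0.3,0,0],[0,0,0,0,0]]]'
```

```text
time_s: 9.3
eef_pos: [0.5066, 0.3218, 0.2282]
eef_rot: [0.658, 0.753, 0.0, -0.0]
wrist_force: [-1.8, -1.0, 5.3]
width: -0.001
gripper_force: 2.7
```

```bash
python3 -m pendant '[[[0,0,0.4,0,0],[0,0,0.4,0,0],[0,0,0,0,0]]]'; python3 - <<'E'
from h import *
s=eyes.snapshot("side"); t=eyes.snapshot("top")
cv2.imwrite("pics/p.png",np.hstack([cv2.resize(s[280:420,150:290],None,fx=2.8,fy=2.8,interpolation=2),cv2.resize(t[150:290,80:220],None,fx=2.8,fy=2.8,interpolation=2)])[:,:,::-1])
E
```

```text
time_s: 9.68
eef_pos: [0.5066, 0.3218, 0.2206]
eef_rot: [0.658, 0.753, 0.0, 0.0]
wrist_force: [-1.4, -1.5, 6.9]
width: -0.003
gripper_force: 3.5
```

View pics/p.png

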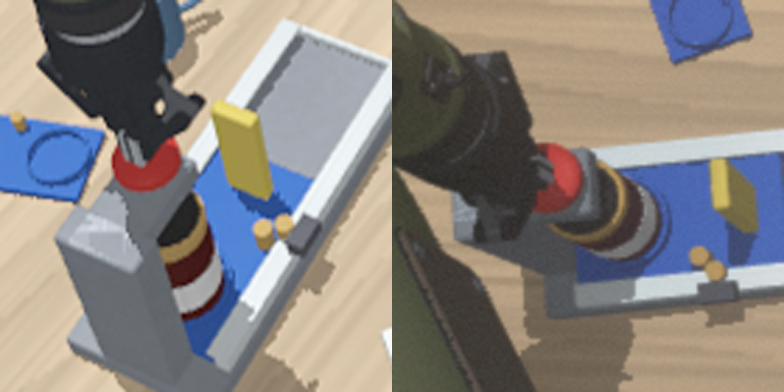

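```bash
python3 -m pendant '[[[0,0,0.4,0,0],[0,0,0.4,0,0],[0,0,0,0,0]]]'
```

```text
time_s: 10.15
eef_pos: [0.5067, 0.3219, 0.2149]
eef_rot: [0.658, 0.753, 0.001, 0.0]
wrist_force: [-5.3, -3.2, 18.4]
width: -0.002
gripper_force: 9.4
```

```bash
python3 -m pendant '[[[0,0,0.3,0,0],[0,0,0.3,0,0],[0,0,0,0,0]]]'
```

```text
time_s: 10.52
eef_pos: [0.5071, 0.3221, 0.2145]
eef_rot: [0.658, 0.753, 0.004, 0.001]
wrist_force: [-17.4, -10.6, 50.2]
width: 0.0
gripper_force: 25.3
```

```bash
python3 - <<'E'
from h import *
s0=cv2.imread("pics/side0.png")[:,:,::-1]; s=eyes.snapshot("side")
for im in (s0,s):
    c=blob(im,(0,120,60),(8,255,255),(170,300,240,370)); x,y,w,h=cv2.boundingRect(c); print(x,y,w,h,"bottom",y+h)
for z in (.256,.241,.226,.211): print(z,proj("side",(.506,.321,z)).round(1))
print(readout.sense()["wrist_force"])
cv2.imwrite("pics/p2.png",cv2.resize(s[290:400,150:270],None,fx=5,fy=5,interpolation=2)[:,:,::-1])
E
```

```text
187 319 26 23 bottom 342
190 331 25 19 bottom 350
0.256 [198.3 327.5]
0.241 [199.6 331.7]
0.226 [200.9 335.8]
0.211 [202.1 339.9]
[-16.5581115  -10.42450416  50.46935923]
```

View pics/p2.png

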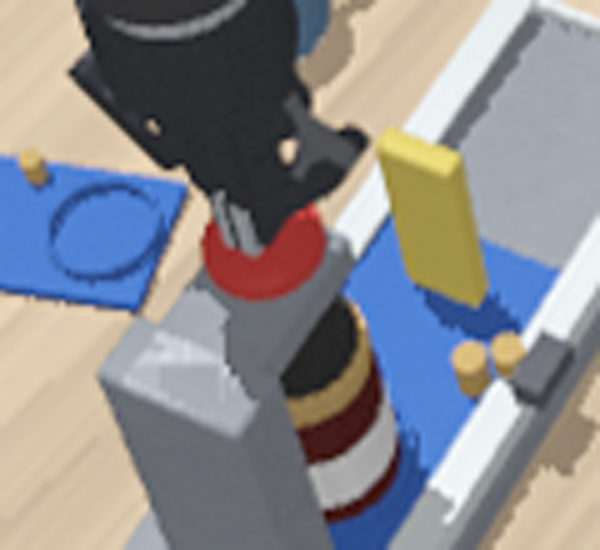

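```bash
python3 -m pendant '[[[0,0,-0.8,0,0],[0,0,-1.2,0,0],[0,0,-2,0,0],[0,0,-3,0,0],[-1,0,-2,0,0],[-3,0,0,0,7],[-3,0,0,0,7],[-2.5,0,0,0,7],[-1,0,0,0,7],[0,0,0,0,7],[0,0,0,0,7]]]'; python3 - <<'E'
from h import *
s=readout.sense();w=eyes.snapshot("wrist"); c=blob(w,(20,120,60),(32,255,255),(230,150,420,330)); print(cv2.boundingRect(c))
x,y,ww,h=cv2.boundingRect(c); print(wz(s,x+ww/2,y+h-8,.147))
tw((.5216,.2168,.124),97.7,5)
i=eyes.snapshot("side"); c=blob(i,(0,120,60),(8,255,255),(170,300,240,370)); print("head",cv2.boundingRect(c))
cv2.imwrite("pics/w4.png",w[:,:,::-1])
E
```

```text
time_s: 11.95
eef_pos: [0.5206, 0.2184, 0.296]
eef_rot: [0.658, 0.753, 0.0, -0.0]
wrist_force: [-0.1, 0.7, -0.7]
width: 0.818
gripper_force: 0.0
(297, 191, 47, 36)
(array([0.52134718, 0.21665301, 0.147     ]), array([-0.00192145,  0.00056779,  0.14901385]))
pos [0.5205 0.2185 0.296 ] yaw 97.74 t 12.0
5 rows: [-0.036  0.017] 3.44 0.0001
head (187, 319, 26, 23)
```

```bash
python3 -m pendant '[[[-0.2,0,3,0,7],[0,0,4.5,0,7],[0,0,4.5,0,7],[0,0,3.5,0,7],[0,0,1.7,0,7],[0,0,0,0,3],[0,0,0,0,3],[0,0,0,0,3],[0,0,0,0,3],[0,0,0,0,3]]]'
```

```text
time_s: 13.3
eef_pos: [0.5218, 0.2162, 0.1258]
eef_rot: [0.658, 0.753, 0.001, 0.0]
wrist_force: [-2.1, -0.0, 6.1]
width: 0.442
gripper_force: 61.2
```

```bash
python3 -m pendant '[[[-0.4,0,0,0,3],[-0.6,0,0,0,3],[-0.8,0,0,0,3],[-1,0,0,0,3],[-1.2,0,0,0,3],[-1.4,0,0,0,3],[-1.4,0,0,0,3],[-1.4,0,0,0,3],[-1.4,0,0,0,3],[-1.2,0,0,0,3],[-0.8,0,0,0,3],[-0.6,0,0,0,3],[0,0,0,0,3]]]'
```

```text
time_s: 14.92
eef_pos: [0.5387, 0.095, 0.1258]
eef_rot: [0.658, 0.753, 0.002, 0.001]
wrist_force: [0.3, 2.0, 7.5]
width: 0.443
gripper_force: 61.4
```

```bash
python3 -m pendant '[[[-0.5,0,0,0,3],[-0.4,0,0,0,3],[-0.2,0,0,0,3],[0,0,0,0,3]]]'
```

```text
time_s: 15.42
eef_pos: [0.5401, 0.0848, 0.1258]
eef_rot: [0.658, 0.753, 0.002, 0.0]
wrist_force: [-1.5, 3.0, 7.4]
width: 0.444
gripper_force: 61.4
```

```bash
python3 -m pendant '[[[-0.2,0,0,0,3],[-0.2,0,0,0,3],[0,0,0,0,3]]]'
```

```text
time_s: 15.8
eef_pos: [0.5406, 0.0817, 0.1258]
eef_rot: [0.658, 0.753, 0.003, -0.0]
wrist_force: [1.0, 6.1, 6.1]
width: 0.444
gripper_force: 61.4
```

```bash
python3 -m pendant '[[[-0.2,0,0,0,3],[-0.1,0,0,0,3],[0,0,0,0,3]]]'; python3 - <<'E'
from h import *
s=eyes.snapshot("top"); cv2.imwrite("pics/t5.png",cv2.resize(s[170:310,90:290],None,fx=4,fy=4,interpolation=2)[:,:,::-1])
E
```

```text
time_s: 16.18
eef_pos: [0.5407, 0.0807, 0.126]
eef_rot: [0.658, 0.753, 0.004, -0.002]
wrist_force: [-2.1, 12.3, 7.6]
width: 0.444
gripper_force: 61.6
```

View pics/t5.png

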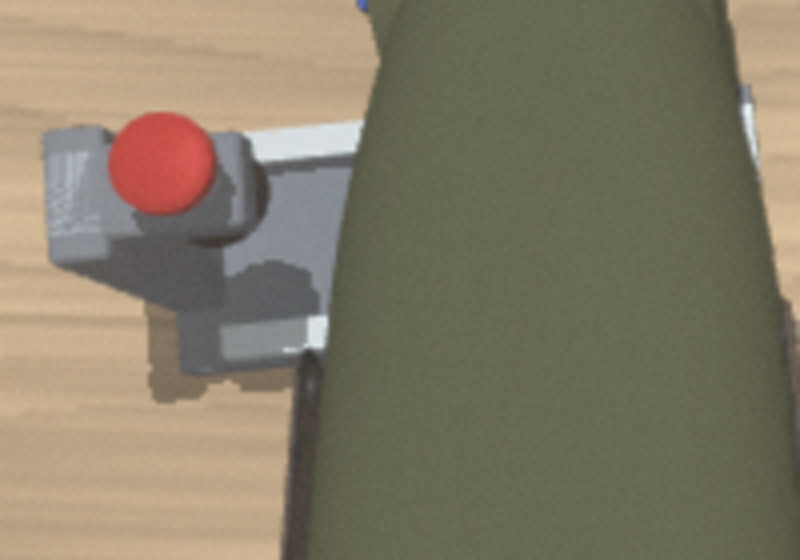

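```bash
python3 -m pendant '[[[0.3,0,0,0,3],[0,0,0,0,8.5],[0,0,0,0,8.5],[0,0,0,0,8.5],[0,0,-2,0,8.5],[0,0,-4.5,0,8.5],[1,0,-4,0,8.5],[2,0,-1.5,0,8.5],[0,0,0,0,8.5],[0,0,0,0,8.5]]]'; python3 - <<'E'
from h import *
s=readout.sense();w=eyes.snapshot("wrist"); cv2.imwrite("pics/w6.png",w[:,:,::-1])
c=blob(w,(8,110,80),(22,255,255),(220,0,430,300)); e=cv2.fitEllipse(c); print(e)
for z in(.138,): print(wz(s,*e[0],z))
c=blob(w,(23,120,60),(34,255,255),(230,100,420,360)); print(cv2.boundingRect(c))
E
```

```text
time_s: 17.48
eef_pos: [0.5343, 0.1096, 0.2426]
eef_rot: [0.658, 0.753, -0.001, -0.001]
wrist_force: [-0.8, -0.6, -0.1]
width: 0.997
gripper_force: 0.0
((322.728759765625, 121.80628967285156), (90.08607482910156, 91.33214569091797), 92.60237121582031)
(array([0.52558274, 0.18628732, 0.138     ]), array([0.07719393, 0.00190695, 0.1045322 ]))
(296, 225, 54, 54)
```

View pics/w6.png

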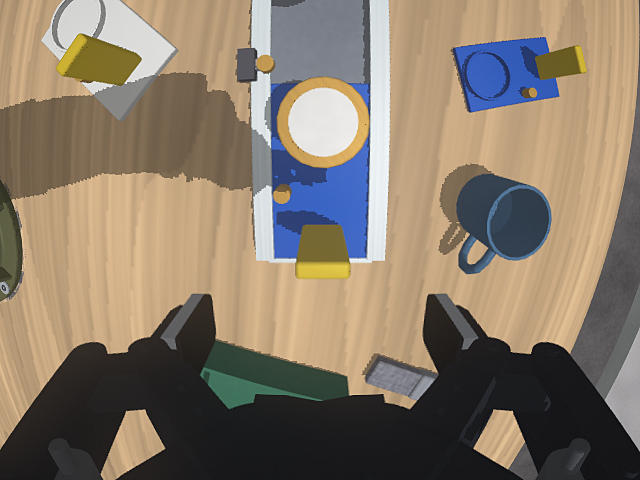

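```bash
python3 -m pendant '[[[2.5,0.2,0,0,8.54],[3,0,0,0,8.54],[2.2,0,0,0,8.54],[0,0,2,0,8.54],[0,0,2.5,0,8.54],[0,0,2.5,0,8.54],[0,0,0,0,8.54],[0,0,0,0,8.54]]]'; python3 - <<'E'
from h import *
s=readout.sense();w=eyes.snapshot("wrist"); cv2.imwrite("pics/w7.png",w[:,:,::-1])
c=blob(w,(8,110,80),(22,255,255),(150,100,490,470)); e=cv2.fitEllipse(cv2.convexHull(c)); print(e,cv2.boundingRect(c),wz(s,*e[0],.138)[1],s["eef_pos"])
E
```

```text
time_s: 18.52
eef_pos: [0.5269, 0.186, 0.1744]
eef_rot: [0.658, 0.753, -0.0, -0.0]
wrist_force: [-0.1, 0.3, 0.7]
width: 1.0
gripper_force: 0.0
((314.59112548828125, 259.93780517578125), (112.79239654541016, 128.76417541503906), 51.32925033569336) (260, 200, 117, 114) [ 0.00183859 -0.00302745  0.03635863] [0.5269     0.18602079 0.17435773]
```

View pics/w7.png

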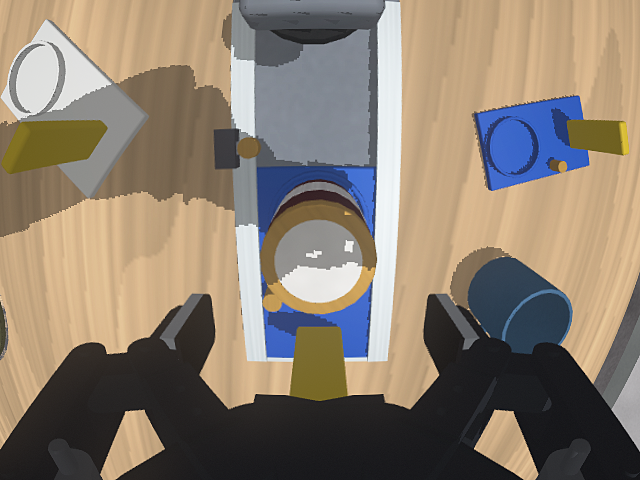

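```bash
python3 -m pendant '[[[0.1,0,2,0,8.54],[0,0,2.5,0,8.54],[0,0,2.3,0,8.54],[0,0,1.4,0,8.54],[0,0,0.6,0,8.54],[0,0,0,0,8.54]]]'
```

```text
time_s: 19.32
eef_pos: [0.527, 0.1873, 0.0866]
eef_rot: [0.658, 0.753, 0.0, 0.0]
wrist_force: [0.1, 0.0, -0.2]
width: 1.003
gripper_force: 0.0
```

```bash
python3 -m pendant '[[[0,0,0,0,5.5],[0,0,0,0,5.5],[0,0,0,0,5.5],[0,0,0,0,5.5],[0,0,0,0,5.5]]]'
```

```text
time_s: 19.95
eef_pos: [0.5276, 0.1875, 0.0874]
eef_rot: [0.658, 0.753, 0.001, 0.0]
wrist_force: [-0.8, -0.2, 6.5]
width: 0.749
gripper_force: 66.2
```

```bash
python3 -m pendant '[[[0,0,-0.5,0,5.5],[0,0,-1.5,0,5.5],[0,0,-2.5,0,5.5],[0,0,-3,0,5.5],[0,0,-3,0,5.5],[0,0,-2.5,0,5.5],[0,0,-1,0,5.5],[0,0,0,0,5.5],[0,0,0,0,5.5]]]'; python3 -c "
from h import *
tw((.499,-.176,.2274),80.7,12)"
```

```text
time_s: 21.08
eef_pos: [0.5261, 0.187, 0.2251]
eef_rot: [0.658, 0.753, -0.001, -0.0]
wrist_force: [-1.0, -0.3, -3.6]
width: 0.748
gripper_force: 66.8
pos [0.5261 0.187  0.2251] yaw 97.69 t 21.075
12 rows: [-3.036 -0.221] -0.019 0.0247
```

```bash
python3 -m pendant '[[[-1.14,-0.08,0,0.0093,5.5],[-2.28,-0.17,0,0.0186,5.5],[-2.28,-0.17,0,0.0186,5.5],[-2.28,-0.17,0,0.0186,5.5],[-2.28,-0.17,0,0.0186,5.5],[-2.28,-0.17,0,0.0186,5.5],[-2.28,-0.17,0,0.0186,5.5],[-2.28,-0.17,0,0.0186,5.5],[-2.28,-0.17,0,0.0186,5.5],[-2.28,-0.17,0,0.0186,5.5],[-2.28,-0.17,0,0.0186,5.5],[-2.28,-0.17,0,0.0186,5.5],[-2.28,-0.17,0,0.0186,5.5],[-2.28,-0.17,0,0.0186,5.5],[-2.28,-0.17,0,0.0186,5.5],[-2.28,-0.17,0,0.0186,5.5],[-1.14,-0.08,0,0.0093,5.5],[0,0,0,0,5.5],[0,0,0,0,5.5]]]'; python3 - <<'E'
from h import *
tw((.499,-.176,.225),80.7,1)
s=readout.sense();w=eyes.snapshot("wrist"); cv2.imwrite("pics/w8.png",w[:,:,::-1])
for n in ("side","top"): cv2.imwrite(f"pics/{n}8.png",eyes.snapshot(n)[:,:,::-1])
g=blob(w,(60,60,15),(95,255,220),(0,0,640,480)); h=cv2.convexHull(g); a=cv2.approxPolyDP(h,8,True)[:,0]
for q in a: print(q,wz(s,*q,.06)[0].round(3))
# side view of the carton at start, for a second estimate of its corners
s0=cv2.imread("pics/side0.png")[:,:,::-1]; g=blob(s0,(60,60,15),(95,255,220),(280,180,410,290)); a=cv2.approxPolyDP(cv2.convexHull(g),5,True)[:,0]
for q in a: print("side",q,onz("side",*q,.06).round(3))
E
```

```text
time_s: 23.45
eef_pos: [0.4976, -0.1755, 0.226]
eef_rot: [0.762, 0.647, 0.0, -0.0]
wrist_force: [-0.7, 0.3, -3.3]
width: 0.747
gripper_force: 66.9
pos [ 0.4976 -0.1755  0.226 ] yaw 80.66 t 23.45
1 rows: [-0.024  0.142] 0.102 -0.0007
[425 132] [ 0.6   -0.119  0.06 ]
[414 286] [ 0.575 -0.261  0.06 ]
[228 286] [ 0.4   -0.232  0.06 ]
[220 130] [ 0.424 -0.088  0.06 ]
side [402 221] [ 0.38  -0.339  0.06 ]
side [400 235] [ 0.359 -0.288  0.06 ]
side [342 286] [ 0.399 -0.053  0.06 ]
side [294 253] [ 0.566 -0.078  0.06 ]
side [293 240] [ 0.596 -0.115  0.06 ]
side [345 200] [ 0.559 -0.326  0.06 ]
```

```bash
python3 -m pendant '[[[0,0.15,1.5,0,5.5],[0,0,2.5,0,5.5],[0,0,3,0,5.5],[0,0,3,0,5.5],[0,0,2.5,0,5.5],[0,0,1.8,0,5.5],[0,0,1,0,5.5],[0,0,0.7,0,5.5],[0,0,0,0,5.5],[0,0,0,0,5.5]]]'
```

```text
time_s: 24.85
eef_pos: [0.4997, -0.1765, 0.0668]
eef_rot: [0.762, 0.647, 0.0, 0.0]
wrist_force: [-0.9, 0.1, -3.7]
width: 0.745
gripper_force: 66.9
```

```bash
python3 -m pendant '[[[0,0,0.15,0,5.5],[0,0,0.15,0,5.5],[0,0,0,0,5.5]]]'
```

```text
time_s: 25.22
eef_pos: [0.4991, -0.1763, 0.0632]
eef_rot: [0.762, 0.647, -0.0, -0.0]
wrist_force: [0.4, 0.8, -2.9]
width: 0.747
gripper_force: 66.9
```

```bash
python3 -m pendant '[[[0,0,0.15,0,5.5],[0,0,0.15,0,5.5],[0,0,0,0,5.5],[0,0,0,0,5.5]]]'
```

```text
time_s: 25.72
eef_pos: [0.4992, -0.1763, 0.0602]
eef_rot: [0.762, 0.647, -0.0, -0.0]
wrist_force: [-0.1, -0.2, -4.0]
width: 0.745
gripper_force: 66.9
```

```bash
python3 -m pendant '[[[0,0,0.1,0,5.5],[0,0,0.1,0,5.5],[0,0,0,0,5.5],[0,0,0,0,5.5]]]'
```

```text
time_s: 26.22
eef_pos: [0.4992, -0.1764, 0.0584]
eef_rot: [0.762, 0.647, 0.0, 0.0]
wrist_force: [-1.5, -0.2, 0.9]
width: 0.751
gripper_force: 67.4
```

```bash
python3 -m pendant '[[[0,0,0,0,6.8],[0,0,0,0,7.2],[0,0,0,0,7.8],[0,0,0,0,8.5],[0,0,0,0,8.5],[0,0,-0.5,0,8.5],[0,0,-1.5,0,8.5],[0,0,-2.5,0,8.5],[0,0,-3,0,8.5],[0,0,-4,0,8.5],[0,0,-4,0,8.5],[-3,0,-2,0,8.5],[-4,0,0,0,8.5],[-4,0,0,0,8.5],[0,0,0,0,8.5],[0,0,0,0,8.5]]]'; python3 - <<'E'
from h import *
s=readout.sense();w=eyes.snapshot("wrist"); t=eyes.snapshot("top");d=eyes.snapshot("side")
for n,i in (("w9",w),("t9",t),("s9",d)): cv2.imwrite(f"pics/{n}.png",i[:,:,::-1])
def rings(im,lo,hi):
    m=cv2.inRange(cv2.cvtColor(im.copy(),cv2.COLOR_RGB2HSV),lo,hi)
    return [cv2.fitEllipse(c) for c in cv2.findContours(m,cv2.RETR_EXTERNAL,cv2.CHAIN_APPROX_NONE)[0] if cv2.contourArea(c)>120 and len(c)>20]
for e in rings(w,(5,110,80),(22,255,255)): print("w",np.round(e[0]+e[1],1),wz(s,*e[0],.109)[0].round(3))
for n,im in (("top",t),("side",d)):
    for e in rings(im,(5,110,80),(22,255,255)): print(n,np.round(e[0]+e[1],1),onz(n,*e[0],.109).round(3))
for z in (.109,): print("expect",proj("side",(.499,-.1765,z)),proj("top",(.499,-.1765,z)))
E
```

```text
time_s: 28.22
eef_pos: [0.4812, -0.2846, 0.2338]
eef_rot: [0.763, 0.647, 0.0, 0.0]
wrist_force: [0.2, 0.5, -0.2]
width: 0.998
gripper_force: 0.0
w [ 51.4 354.4  31.8  38.4] [ 0.16  -0.382  0.109]
w [372.8 256.7  77.2  78.7] [ 0.519 -0.318  0.109]
w [269.7 255.   77.8  78.8] [ 0.438 -0.304  0.109]
w [372.8 256.9  77.8 110.9] [ 0.519 -0.319  0.109]
w [318.7  82.   82.5  85.5] [ 0.498 -0.178  0.109]
top [528.3 457.4  26.6  30.9] [ 0.035 -0.496  0.109]
top [  3.  448.7   7.4  28.6] [0.028 0.592 0.109]
top [ 28.7 447.8  30.9  37.1] [0.031 0.54  0.109]
top [  3.3 409.1   8.5  27.8] [0.106 0.601 0.109]
top [378.1 234.1  27.7  27.8] [ 0.499 -0.176  0.109]
side [523.5 259.   14.   24.5] [ 0.04  -0.339  0.109]
side [531.2 237.4  23.7  54.7] [ 0.049 -0.421  0.109]
side [379.3 213.   21.7  28.2] [ 0.427 -0.288  0.109]
side [588.   88.4  11.   33.2] [ 0.124 -1.194  0.109]
side [619.9  81.    8.3  47.1] [ 0.045 -1.298  0.109]
side [321.6  10.1   8.6  25.3] [ 1.209 -1.192  0.109]
expect [335.10771949 227.65604664] [378.27990812 233.92966196]
```

```bash
python3 -c "
from cell import hand_in
print(hand_in())"
```

```text
the job is handed in; nothing more can be done
None
```

I sealed the jar under the press, slid the carrier back to the loading end, stood the jar upright in the free half of the carton, and handed in at about 28 s; the seal is inferred from the plunger reaching its stop, not measured on the lid, and I viewed 12 pictures, over the limit of 10.

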